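# Next spice tube to the inspection lamp

## Robot

A 6-joint arm with a two-finger parallel gripper is mounted at the origin on the work surface. World frame = base frame: x ahead of the robot, y to its left, z up, the work surface at z = 0. Lengths are in m, angles in rad, forces in N, time in s.
With the tool pointing down it reaches from about 0.325 to 0.85 m from the base axis. Payload 15.5 kg.
Tool frame: the origin (TCP) lies between the finger pads; the fingertips stand 25 mm ahead of it and the grasp point (between the pads) lies 6 mm ahead of it; z points along the fingers, y is the direction in which the jaws open and shut (so a half turn about z gives the same grasp; the last joint's range is limited). The gripper opens to 91 mm and grips with 3 to 60 N. Pads are 32 mm wide; open, the fingers measure 118 mm over their backs; the gripper's body (76 mm by 178 mm) begins 60 mm behind the grasp point.
Start: joints at [-1.23, 0.494, 1.345, -0, 1.302, -0.096], TCP at [0.264, -0.567, 0.203] pointing down, gripper open.
Joint ranges: [-2.91, 2.91], [-0.82, 2.16], [0.22, 2.67], [-1.22, 4.37], [0.12, 2.79], [-3.08, 3.08]. Speed limits (rad/s): [1.89, 1.89, 2.57, 3.01, 3.01, 3.01].

## Interface

Orientations are given as a rotation vector (axis times angle).
In Python, from station import r, imaging gives the robot as it stands.
- The arm moves only by the tool move_arm, never from a script. Its argument "commands" is text: rows parted by semicolons, each of 5 numbers parted by spaces: the shift along the tool's x, y, z in mm, then the turn about the tool's z in degrees, then the closure, from -1 (fully open) to 1 (shut). In form: x y z roll jaw; .... A call has 1 to 5 rows; each row is the pose to reach, as a shift and turn from the pose commanded when the call began, along the tool's axes at that moment; what a row does not reach only later rows make up. A row lasts 1/10 s, in which the tool goes at most 50 mm and 8.59 degrees, less where a joint would pass 70% of its speed; a pose out of reach is approached as far as the arm can. A call with a gripper value outside its range is refused whole. The fingers move at their own pace and stop on an object; "squeeze" is the grip in N (left out, the last holds). Time passes only in rows, so rows that repeat a pose let the fingers close. It gives the time, the measured TCP pose, the force and the opening at its end, in the units of the state.
- r.read_state(): the state, without advancing time (a new reading comes with each control period).
- imaging.snapshot(name): name is "scene" or "top" or "wrist"; returns a dict with "img" (400x640x3 uint8, red, green, blue), "fx", "fy", "cx", "cy" (pixels), "k1" (the pictures are not rectified: a ray, as slopes to the right and down, at radius r is drawn at 1 + k1 r^2 times it, then the intrinsics apply), "rvec" (rotation vector, rad) and "tvec" (3), from world to camera coordinates, as OpenCV has them; the wrist camera has in their place "mount" (4x4, takes a point from camera to tool coordinates, whose origin is the TCP and whose axes are the flange's). Camera axes: x right, y down, z forward; pixel columns grow to the right and rows downward; lengths in m; the calibration is good to about 2 mm. A picture is of the moment at which its call begins: read the wrist's pose just before it. There is no depth.
- r.job_done(): hands the job in, once; it reports no verdict.
The state is a dict: "time_s": time; "joint_positions": joint angles; "dq": joint speeds; "effort": joint torques, N m; "eef_pos": TCP position; "orientation": TCP orientation; "contact_force": force on the tool from outside, world axes, zero at the start; "torque": the same for the moment, N m; "opening": finger opening in m.
Only numpy, scipy, OpenCV 4.12 (cv2) and the standard library are available. Lean on these libraries where they do the work, as an engineer would, in place of code of your own. Each camera call takes 0.05 s, during which the arm holds its last target.

## Task

Put the checked glass tube that is parked in the lamp's hole back into the one empty hole of the wooden rack, lowering it gently right down before letting go. Then draw the taller tube with the ball stopper out of the rack, lift it over the crate of crockery to the lamp and finish while still holding it: upright, still, centred over the lamp's round window with its foot about 10 mm above the glass, touching nothing but the gripper. Do not touch the crate or what is in it, and leave the other two tubes and the ornaments where they are.

Things in the scene. Friction and masses are not known exactly. Their poses are not given: they have to be found in the camera images.
- checked_center (a point): centre (half-way up, 60 mm above the foot) of the checked tube: green glass tube 22 mm in diameter, 120 mm tall in all with a flat cork stopper (20 mm wide, top 12 mm), about 50 g; z is its long axis, up. It starts parked in the lamp's hole, its foot 15 mm above the table.
- checked_foot (a point): centre of the underside of the checked tube
- tall_tube_center (a point): centre (half-way up, 70 mm above the foot) of the tall tube to be shown to the lamp: green glass 22 mm in diameter up to 112 mm above the foot, then a wooden ball stopper 22 mm in diameter on a 16 mm neck, 140 mm tall in all, about 50 g; z is its long axis, up. It starts in some hole of the rack, its foot 15 mm above the table.
- tall_tube_foot (a point): centre of the underside of the tall tube
- flat_a_center (a point): centre (half-way up) of another tube in the rack, same shape as the checked one; stays in the rack
- flat_b_center (a point): centre (half-way up) of another tube in the rack, same shape as the checked one; stays in the rack
- rack_hole1 (a point): centre of the mouth of the rack's only empty hole. The rack is a fixed wooden bar 240 x 60 x 60 mm with four round blind holes in a row along its x axis, 60 mm apart (this one is at -30 mm from the rack's middle, the others at -90, +30 and +90 mm); holes 26 mm wide, slightly chamfered, 45 mm deep, mouths 60 mm and floors 15 mm above the table. Axes are the rack's: x along the row, z up. A tube stands loosely and may lean up to 0.1 rad.
- parking_hole (a point): centre of the mouth of the lamp's parking hole, 26 mm wide, 40 mm deep, floor 15 mm above the table. The lamp is a fixed grey metal box 170 x 110 x 55 mm; axes are the lamp's: x along its length, z up; this hole is at x = -45 mm from the box's middle.
- window (a point): centre of the lamp's round white window, 44 mm wide with a thin dark rim, flush in the lamp's top 55 mm above the table, at x = +40 mm from the box's middle; axes are the lamp's
- crate: fixed wooden crate of crockery between the rack and the lamp, 300 (x) x 110 (y) x 100 mm high; its contents rise to 150 mm above the table. Origin at the centre of its underside
- doll: bystander: turned wooden doll 48 mm wide, 114 mm tall; origin at the centre of its underside
- vase: bystander: blue ceramic vase 72 mm wide, 100 mm tall; origin at the centre of its underside
- mug: bystander: white mug 76 mm wide, 85 mm tall; origin at the centre of its underside
There are look-alikes about, which are no part of the job. Leave any blue or purple look-alike of the part that bears tall_tube_center alone.

How it is judged:
On the way, in this order (a step that is already met when the one before it is completed fails the run):
1. the checked tube stands fully down in the rack's empty hole and is let go (horizontal distance between checked_center and rack_hole1 below 0.009 m and height (world z) of checked_foot below 0.02 m and angle between checked_center's own z axis and vertical below 0.15 rad and contact force between the fingers and checked below 0.1 N and linear speed of checked below 0.05 m/s), for 0.2 s.
2. the tall tube passes over the crate, its foot above the crate's rim (x of tall_tube_center in the frame of crate between -0.17 and 0.17 m and y of tall_tube_center in the frame of crate between -0.055 and 0.055 m and height (world z) of tall_tube_foot above 0.1 m), for 0.05 s.
At the end, for the whole second after the job is handed in: The tall tube is held by the gripper alone, still, upright within 0.12 rad, its foot 3 to 20 mm above the window and within 10 mm of its centre; the checked tube stands released in its hole (foot below 20 mm, within 9 mm of the axis); the other two tubes stay in theirs (horizontal distance between tall_tube_foot and window below 0.01 m and z of tall_tube_foot in the frame of window between 0.003 and 0.02 m and angle between tall_tube_center's own z axis and vertical below 0.12 rad and contact force between the fingers and tall_tube above 1 N and contact force between tall_tube and lamp below 0.05 N and linear speed of tall_tube below 0.02 m/s and angular speed of tall_tube below 0.3 rad/s and horizontal distance between checked_center and rack_hole1 below 0.009 m and height (world z) of checked_foot below 0.02 m and angle between checked_center's own z axis and vertical below 0.15 rad and contact force between the fingers and checked below 0.1 N and distance of each of flat_a_center, flat_b_center from where it was at the start of the episode below 0.025 m); the arm keeps its last pose, push and grip.
It fails at once if the crate or its contents touched (contact force between any of the arm, the fingers and crate above 0.5 N or contact force between any of tall_tube, checked and crate above 0.3 N).
It fails at once if the checked tube dropped (falling freely faster than 0.5 m/s) (contact force between the fingers and checked below 0.05 N and linear speed of checked above 0.5 m/s).
It fails at once if the tall tube dropped (falling freely faster than 0.5 m/s) (contact force between the fingers and tall_tube below 0.05 N and linear speed of tall_tube above 0.5 m/s).
It fails at once if another tube taken from its place (distance of any of flat_a_center, flat_b_center from where it was at the start of the episode above 0.025 m).
It fails at once if an ornament moved (distance of any of doll, vase, mug from where it was at the start of the episode above 0.03 m).
It also fails if it takes over 67 s, if anything falls off the work surface, if the arm or the gripper's body presses on something with over 40 N, if the wrist force passes 120 N, or if a joint passes its speed limit or range.

## Working session

There is one attempt and no reset: what is moved stays moved. The work goes in short steps, Python scripts to look and compute and a tool call to move; the robot and the scene stay as the last step left them, time stands still between calls to the robot, and variables do not carry over. Pictures are saved under pics/ and viewed, and the job is handed in when it is done.

Besides the shell and the picture viewer there is one more tool, called after "Call:" as name(argument=value, ...) on one line, values as JSON. move_arm: Moves the arm, as the interface text tells. Its arguments: {"type":"object","properties":{"commands":{"type":"string"},"squeeze":{"type":"number"}},"required":["commands"]}

```bash
ls; mkdir -p pics
python3 - <<'E'
from station import r, imaging
import cv2,json
print(r.read_state())
for n in("scene","top","wrist"):
    s=imaging.snapshot(n); cv2.imwrite(f"pics/{n}0.png",s["img"][:,:,::-1])
    print(n,{k:v for k,v in s.items() if k!="img"})
E
```

```text
pics
{'time_s': 0.0, 'joint_positions': array([-1.23050426e+00,  4.94220778e-01,  1.34614699e+00, -3.79721879e-05,
        1.30249856e+00, -9.55202158e-02]), 'dq': array([-2.34576014e-03,  1.00951766e-03, -2.56318308e-03, -2.16670780e-04,
        3.54537957e-03, -5.04180573e-05]), 'effort': array([-6.21783329e-06, -8.78831363e+01, -3.81851542e+01,  7.08139432e-02,
        5.34879451e-02, -1.64009343e-04]), 'eef_pos': array([ 0.26368495, -0.56620464,  0.20240953]), 'orientation': array([-3.06606773e+00, -6.78910723e-01,  3.01196423e-04]), 'contact_force': array([ 0.15906883, -0.24733602, -0.04722505]), 'torque': array([-0.04697432,  0.03208591, -0.01936719]), 'opening': 0.09115662594733553}
scene {'fx': 415.04438805677916, 'fy': 415.04438805677916, 'cx': 318.35161033514635, 'cy': 200.40072267601641, 'k1': 0.030269034447376043, 'rvec': array([ 1.81824918,  1.65120963, -0.73026463]), 'tvec': array([-0.01264146, -0.31497754,  1.37505041])}
top {'fx': 375.1931993362689, 'fy': 375.1931993362689, 'cx': 317.48760739201583, 'cy': 207.15302483740905, 'k1': -0.06733970455972775, 'rvec': array([ 2.14551652, -2.15838833,  0.20435862]), 'tvec': array([-0.06206215,  0.56263546,  0.85780853])}
wrist {'fx': 354.3840575237835, 'fy': 354.3840575237835, 'cx': 320.90809048578063, 'cy': 193.7074692294925, 'k1': -0.01843653270104891, 'mount': array([[ 5.98071478e-04, -9.61873315e-01, -2.73494731e-01,
         7.82475795e-02],
       [ 9.99999719e-01,  4.51416489e-04,  5.99155362e-04,
         5.81963174e-04],
       [-4.52851522e-04, -2.73495013e-01,  9.61873314e-01,
        -1.80963098e-01],
       [ 0.00000000e+00,  0.00000000e+00,  0.00000000e+00,
         1.00000000e+00]])}
```

View pics/scene0.png

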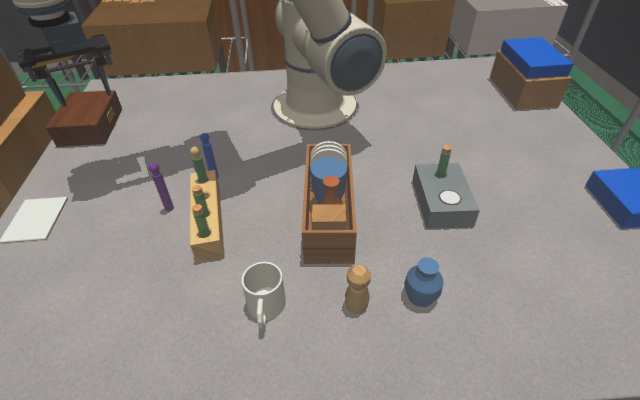

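View pics/top0.png

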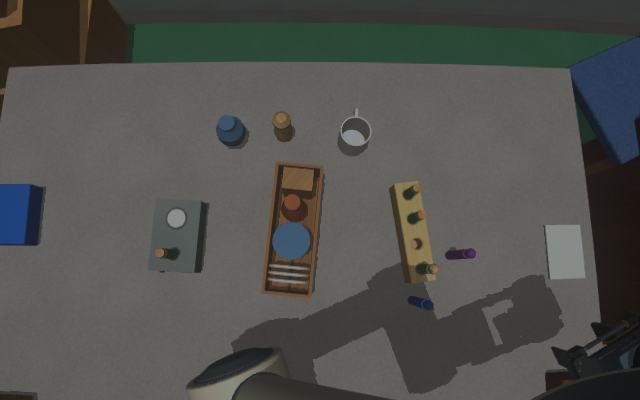

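View pics/wrist0.png

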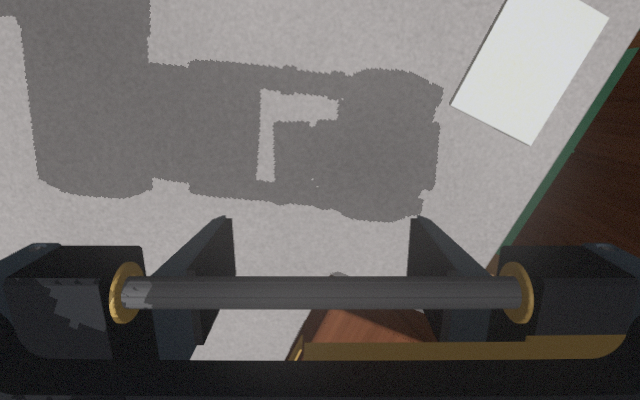

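The scene view shows the rack at left with three green tubes, the blue and purple look-alikes beside it, the crate in the middle and the lamp at right. In the top view the empty hole is at about (417,243) and the tall tube at about (430,269). The lamp window is at (176,218) and the checked tube at (160,253). I'll zoom in next.

```bash
cat > h.py <<'E'
import numpy as np, cv2
from scipy.spatial.transform import Rotation as R
from station import r, imaging
def unproj(s,uv,z,T=None):
    """pixel -> world point on plane z"""
    d=np.array([s['k1'],0,0,0.]);K=np.array([[s['fx'],0,s['cx']],[0,s['fy'],s['cy']],[0,0,1]])
    # k1 model on slopes same as opencv radial
    p=cv2.undistortPoints(np.array(uv,float).reshape(-1,1,2),K,d).reshape(-1,2)
    Rm,C=cam(s,T)
    ray=np.c_[p,np.ones(len(p))]@Rm  # Rm world->cam ; ray world = Rm^T ray
    t=(np.asarray(z)-C[2])/ray[:,2]
    return C+ray*t[:,None] if ray.ndim==2 else None
def cam(s,T=None):
    if 'rvec' in s:
        Rm=R.from_rotvec(s['rvec']).as_matrix(); return Rm,-Rm.T@s['tvec']
    W=T@s['mount']; return W[:3,:3].T,W[:3,3]
def tool(st):
    T=np.eye(4);T[:3,:3]=R.from_rotvec(st['orientation']).as_matrix();T[:3,3]=st['eef_pos'];return T
def proj(s,P,T=None):
    Rm,C=cam(s,T);rv=cv2.Rodrigues(Rm)[0];tv=-Rm@C
    K=np.array([[s['fx'],0,s['cx']],[0,s['fy'],s['cy']],[0,0,1]])
    return cv2.projectPoints(np.atleast_2d(np.asarray(P,float)),rv,tv,K,np.array([s['k1'],0,0,0.]))[0].reshape(-1,2)
def crop(img,x0,y0,x1,y1,f,name):
    c=cv2.resize(img[y0:y1,x0:x1,::-1],None,fx=f,fy=f,interpolation=cv2.INTER_CUBIC);cv2.imwrite(name,c)
E
python3 - <<'E'
import cv2
a=cv2.imread('pics/top0.png')[:,:,::-1]; b=cv2.imread('pics/scene0.png')[:,:,::-1]
from h import crop
crop(a,370,160,490,310,4,'pics/a1.png');crop(a,130,180,330,310,4,'pics/a2.png')
crop(b,140,120,240,270,4,'pics/b1.png');crop(b,400,130,500,240,5,'pics/b2.png')
E
```

```text
(no output)
```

View pics/a1.png

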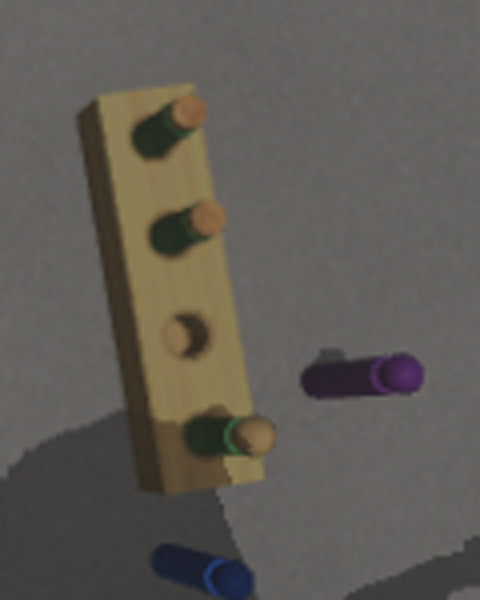

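View pics/a2.png

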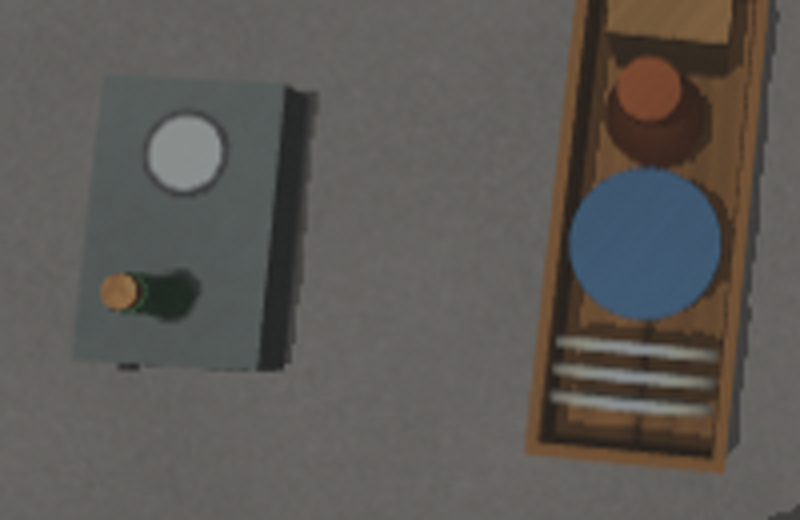

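View pics/b1.png

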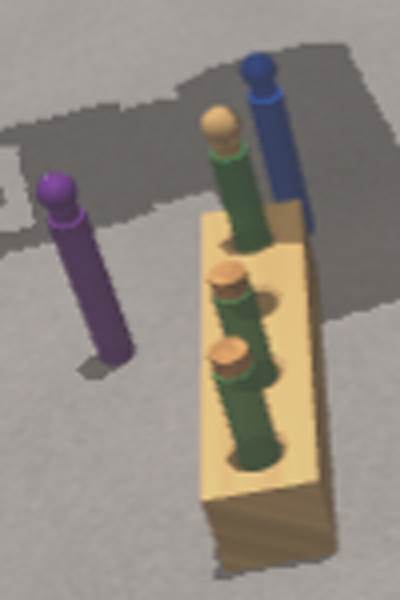

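View pics/b2.png

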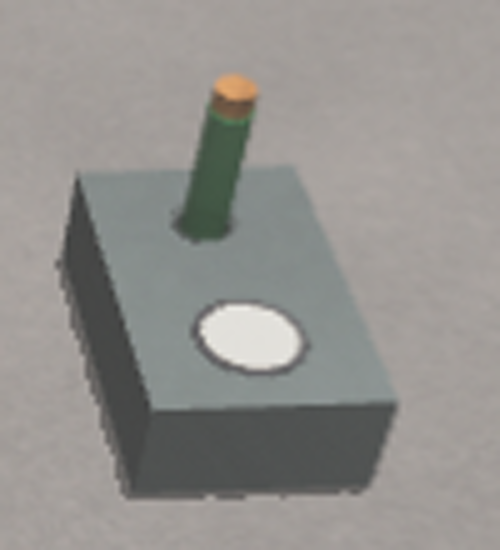

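The crops show the rack's top corners, the empty hole, the lamp's corners, the window and the stopper tops. I'll fit the poses from these.

Run:
```python
from h import *
s=imaging.snapshot("top");c=imaging.snapshot("scene")
def f(ox,oy,k,pts): return (np.array(pts,float)+.5)/k-.5+[ox,oy]
def fit(P,w,l):
    # P order: corners; local [+x,+y],[+x,-y],[-x,-y],[-x,+y]
    L=np.array([[l,w],[l,-w],[-l,-w],[-l,w]])/2
    m=P[:,:2].mean(0);H=(P[:,:2]-m).T@L;th=np.arctan2(H[1,0]-H[0,1],H[0,0]+H[1,1])
    Rr=np.array([[np.cos(th),-np.sin(th)],[np.sin(th),np.cos(th)]])
    print("resid mm",((P[:,:2]-m-L@Rr.T)*1e3).round(1).tolist());return m,th,Rr
rk=unproj(s,f(370,160,4,[(98,97),(193,84),(263,479),(163,493)]),.06)
m,th,Rr=fit(rk,.06,.24);print("rack",m,th)
for x in(-.09,-.03,.03,.09):print(x,m+Rr@[x,0])
rkb=unproj(c,f(140,120,4,[(318,480),(203,502),(202,212),(302,203)]),.06)
m,th,Rr=fit(rkb,.06,.24);print("rack scene",m,th,[ (m+Rr@[x,0]).round(4).tolist() for x in(-.09,-.03,.03,.09)])
print("empty hole top",unproj(s,f(370,160,4,[(187,336)]),.06), )
print("tops", unproj(s,f(370,160,4,[(189,111),(208,217)]),.135),unproj(s,f(370,160,4,[(255,437)]),.144))
print("scene corks",unproj(c,f(140,120,4,[(230,356),(229,277)]),.135),"ball",unproj(c,f(140,120,4,[(220,126)]),.144))
lp=unproj(s,f(130,180,4,[(105,76),(287,84),(262,370),(74,358)]),.055)
m,th,Rr=fit(lp,.11,.17);print("lamp",m,th,"win",m+Rr@[.04,0],"park",m+Rr@[-.045,0])
print("win",unproj(s,f(130,180,4,[(185.5,153)]),.055),unproj(c,f(400,130,5,[(251,337)]),.055))
print("checked cork",unproj(s,f(130,180,4,[(120,292)]),.135),unproj(c,f(400,130,5,[(236,90)]),.135))
print("park mouth scene",unproj(c,f(400,130,5,[(204,224)]),.055))
lpb=unproj(c,f(400,130,5,[(397,403),(150,410),(78,174),(297,166)]),.055)
m,th,Rr=fit(lpb,.11,.17);print("lamp scene",m,th,m+Rr@[.04,0],m+Rr@[-.045,0])
cr=unproj(s,[[276,163],[323,165],[311,296],[262,294]],.1);m,th,Rr=fit(cr,.11,.30);print("crate",m,th)
```

```text
resid mm [[-1.3, -0.5], [-0.7, 0.2], [0.8, -0.0], [1.2, 0.3]]
rack [ 0.502261   -0.29500255] 0.12488831010392588
-0.09 [ 0.41296195 -0.3062133 ]
-0.03 [ 0.47249465 -0.29873946]
0.03 [ 0.53202734 -0.29126563]
0.09 [ 0.59156004 -0.28379179]
resid mm [[-1.1, -0.4], [0.1, 0.9], [-2.3, -1.1], [3.3, 0.7]]
rack scene [ 0.50354373 -0.29474689] 0.12829330590778995 [[0.4143, -0.3063], [0.4738, -0.2986], [0.5333, -0.2909], [0.5928, -0.2832]]
empty hole top [[ 0.47178749 -0.2982215   0.06      ]]
tops [[ 0.59151451 -0.28331977  0.135     ]
 [ 0.5321897  -0.29085972  0.135     ]] [[ 0.41276459 -0.30764619  0.144     ]]
scene corks [[ 0.59736806 -0.28187234  0.135     ]
 [ 0.5367951  -0.28975729  0.135     ]] ball [[ 0.41372434 -0.3078249   0.144     ]]
resid mm [[-1.3, 0.2], [-0.9, 0.1], [0.6, -0.5], [1.6, 0.2]]
lamp [0.49642816 0.27094082] -0.052511335097978916 win [0.53637302 0.26884134] park [0.45149018 0.27330275]
win [[0.53626237 0.27050631 0.055     ]] [[0.53680098 0.27138606 0.055     ]]
checked cork [[0.45113371 0.27421116 0.135     ]] [[0.45422446 0.27465832 0.135     ]]
park mouth scene [[0.455299   0.27427901 0.055     ]]
resid mm [[-0.4, -0.4], [-0.2, -0.1], [0.9, -0.1], [-0.3, 0.6]]
lamp scene [0.4975521  0.27276431] -0.06713837356100387 [0.53746198 0.2700808 ] [0.45265348 0.27578327]
resid mm [[-4.4, -1.4], [0.7, -0.1], [4.3, 2.0], [-0.6, -0.6]]
crate [ 0.50693429 -0.0088166 ] -0.09108319046213709
```

The two cameras agree to within about 2–3 mm. I'm adding a helper that works out the deltas, then moving.

```bash
cat >> h.py <<'E'
PT=dict(hole=(.4728,-.2985),tall=(.4135,-.307),win=(.5368,.2703),chk=(.452,.2745))
def delta(x,y,z,yaw=.126):
    st=r.read_state();T=tool(st);d=T[:3,:3].T@(np.array([x,y,z])-T[:3,3])*1e3
    cy=np.arctan2(T[1,0],T[0,0])
    print("t",round(st['time_s'],2),"pos",st['eef_pos'].round(4),"tilt",T[:2,2].round(4),"yaw",round(cy,4),"F",st['contact_force'].round(2),"open",round(st['opening'],4),"q",st['joint_positions'].round(2))
    print("delta mm",d.round(1),"roll deg",round(np.degrees(cy-yaw),2))
E
python3 - <<'E'
from h import *
delta(*PT['chk'],.33)
s=imaging.snapshot('top')
print('blue/purple base',unproj(s,[[447,254.5],[411,300]],.0))
E
```

```text
t 0.25 pos [ 0.2638 -0.5664  0.2027] tilt [-0.0002  0.0005] yaw 0.4358 F [ 0.5  -0.02 -0.35] open 0.0913 q [-1.23  0.49  1.35 -0.    1.3  -0.1 ]
delta mm [ 525.6 -682.9 -126.8] roll deg 17.75
blue/purple base [[ 0.44709317 -0.39373454  0.        ]
 [ 0.33620641 -0.29629603  0.        ]]
```

Call:
move_arm(commands="0 0 -45 6 -1; 0 0 -90 12 -1; 10 -15 -127 17.75 -1; 30 -45 -127 17.75 -1; 55 -80 -127 17.75 -1", squeeze=12)

```text
time_s: 0.8
eef_pos: [0.2799, -0.4708, 0.3308]
orientation: [3.133, 0.195, 0.001]
contact_force: [1.1, -0.4, 0.3]
opening: 0.091
```

```bash
python3 -c "
from h import *
delta(*PT['chk'],.33)"
```

```text
t 0.8 pos [ 0.2799 -0.4708  0.3308] tilt [ 0.0008 -0.002 ] yaw 0.1245 F [ 1.12 -0.38  0.28] open 0.091 q [-1.14  0.28  1.34 -0.    1.52  0.3 ]
delta mm [ 2.633e+02 -7.182e+02 -5.000e-01] roll deg -0.08
```

Call:
move_arm(commands="17 -46 0 0 -1; 34 -92 0 0 -1; 51 -138 0 0 -1; 68 -184 0 0 -1; 85 -230 0 0 -1")

```text
time_s: 1.3
eef_pos: [0.3352, -0.2301, 0.3301]
orientation: [3.135, 0.197, 0.001]
contact_force: [0.1, 0.1, 0.9]
opening: 0.0906
```

Call:
move_arm(commands="17 -46 0 0 -1; 34 -92 0 0 -1; 51 -138 0 0 -1; 68 -184 0 0 -1; 85 -230 0 0 -1")

```text
time_s: 1.8
eef_pos: [0.3907, 0.0089, 0.3303]
orientation: [3.135, 0.197, 0.001]
contact_force: [0.6, 0.4, 0.6]
opening: 0.0914
```

```bash
python3 -c "
from h import *
delta(*PT['chk'],.33)"
```

```text
t 1.8 pos [0.3907 0.0089 0.3303] tilt [ 0.0008 -0.0002] yaw 0.1258 F [0.63 0.37 0.59] open 0.0914 q [-0.13  0.03  1.65 -0.    1.46  1.31]
delta mm [  94.2 -255.8    0.3] roll deg -0.01
```

Call:
move_arm(commands="18 -49 0 0 -0.5; 36 -98 0 0 -0.2; 54 -147 0 0 -0.2; 72 -196 0 0 -0.2; 86 -235 0 0 -0.2")

```text
time_s: 2.3
eef_pos: [0.4464, 0.2529, 0.3301]
orientation: [-3.135, -0.198, -0.001]
contact_force: [1.5, 0.0, 0.5]
opening: 0.0558
```

Call:
move_arm(commands="3 -8 0 0 -0.2; 3 -8 30 0 -0.2; 3 -8 60 0 -0.2; 3 -8 60 0 -0.2; 3 -8 60 0 -0.2")

```text
time_s: 2.8
eef_pos: [0.4485, 0.2586, 0.2707]
orientation: [3.135, 0.197, -0.001]
contact_force: [0.2, 0.2, 1.1]
opening: 0.0546
```

```bash
python3 -c "
from h import *
delta(*PT['chk'],.106)
st=r.read_state();T=tool(st);s=imaging.snapshot('wrist');cv2.imwrite('pics/w1.png',s['img'][:,:,::-1])
print(proj(s,[[.452,.2745,.135]],T), proj(s,[(*PT['win'],.055)],T))
"
```

```text
t 2.8 pos [0.4485 0.2586 0.2707] tilt [-0.0004 -0.0002] yaw 0.1257 F [0.2  0.24 1.08] open 0.0546 q [ 0.41  0.28  1.51 -0.    1.36  1.85]
delta mm [  5.5 -15.4 164.7] roll deg -0.02
[[303.59717171 175.69659078]] [[319.93780297  82.69188395]]
```

View pics/w1.png

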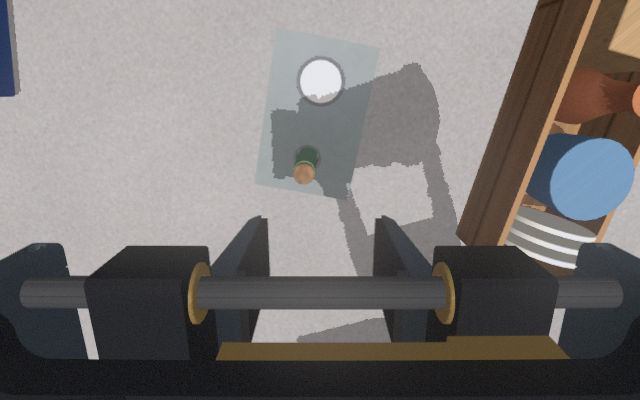

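The wrist view shows the cork at (304,173), predicted (304,176), and the window at (321,81), predicted (320,83). The estimates hold, so I'm descending.

Call:
move_arm(commands="5.5 -15.5 0 0 -0.2; 5.5 -15.5 40 0 -0.2; 5.5 -15.5 80 0 -0.2; 5.5 -15.5 80 0 -0.2; 5.5 -15.5 80 0 -0.2")

```text
time_s: 3.35
eef_pos: [0.4526, 0.2756, 0.1914]
orientation: [-3.135, -0.198, -0.001]
contact_force: [-0.8, -0.2, 0.3]
opening: 0.0546
```

```bash
python3 -c "
from h import *
delta(*PT['chk'],.106)
st=r.read_state();T=tool(st);s=imaging.snapshot('wrist');cv2.imwrite('pics/w2.png',s['img'][:,:,::-1])
print(proj(s,[[.452,.2745,.135]],T), proj(s,[(*PT['win'],.055)],T))
"
```

```text
t 3.35 pos [0.4526 0.2756 0.1914] tilt [0.0005 0.0003] yaw 0.126 F [-0.85 -0.22  0.27] open 0.0546 q [0.43 0.37 1.59 0.   1.17 1.88]
delta mm [-0.8  1.  85.4] roll deg 0.0
[[321.73902257 209.71227845]] [[338.89443952  87.88944771]]
```

View pics/w2.png

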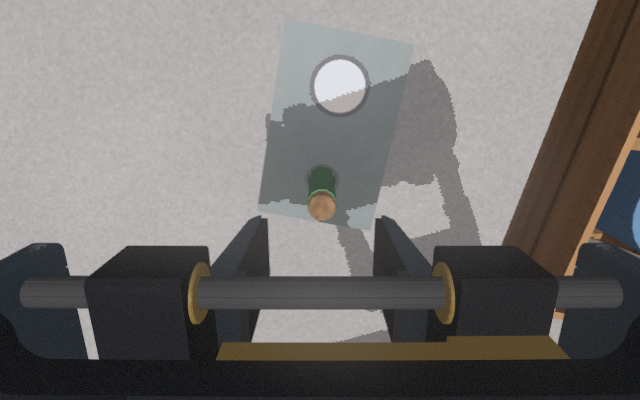

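The cork is at (321,207) against a predicted (322,210), so it sits between the jaws. Next I lower the arm and grip.

Call:
move_arm(commands="0 1 30 0 -0.2; 0 1 60 0 -0.2; 0 1 85 0 -0.2; 0 1 85 0 -0.2; 0 1 85 0 0")

```text
time_s: 3.9
eef_pos: [0.4533, 0.2746, 0.107]
orientation: [-3.135, -0.198, -0.003]
contact_force: [0.7, -0.4, 0.5]
opening: 0.0496
```

Call:
move_arm(commands="0 0 0 0 0.4; 0 0 0 0 1; 0 0 0 0 1; 0 0 0 0 1; 0 0 0 0 1", squeeze=12)

```text
time_s: 4.4
eef_pos: [0.4526, 0.2742, 0.1056]
orientation: [-3.135, -0.198, -0.002]
contact_force: [-0.1, 0.9, 7.5]
opening: 0.0213
```

```bash
python3 -c "
from h import *
delta(*PT['chk'],.33)"
```

```text
t 4.4 pos [0.4526 0.2742 0.1056] tilt [0.0012 0.0006] yaw 0.126 F [-0.08  0.93  7.51] open 0.0213 q [0.43 0.48 1.7  0.   0.96 1.88]
delta mm [  -0.3   -0.4 -224.4] roll deg 0.0
```

Call:
move_arm(commands="0 0 -10 0 1; 0 0 -25 0 1; 0 0 -45 0 1; 0 0 -70 0 1; 0 0 -100 0 1")

```text
time_s: 4.9
eef_pos: [0.4515, 0.2737, 0.2061]
orientation: [3.135, 0.198, -0.002]
contact_force: [0.0, 0.4, -1.6]
opening: 0.0211
```

Call:
move_arm(commands="0 0 -35 0 1; 0 0 -70 0 1; 0 0 -105 0 1; 0 0 -125 0 1; 0 0 -125 0 1")

```text
time_s: 5.4
eef_pos: [0.453, 0.2744, 0.3336]
orientation: [-3.133, -0.198, -0.008]
contact_force: [-0.4, 0.1, -1.0]
opening: 0.0209
```

```bash
python3 -c "
from h import *
delta(*PT['hole'],.33)
s=imaging.snapshot('scene');crop(s['img'],380,60,540,220,4,'pics/c1.png')
st=r.read_state();T=tool(st);s=imaging.snapshot('wrist');cv2.imwrite('pics/w3.png',s['img'][:,:,::-1])"
```

```text
t 5.4 pos [0.453  0.2744 0.3336] tilt [0.0047 0.0022] yaw 0.1261 F [-0.42  0.1  -0.97] open 0.0209 q [0.43 0.25 1.38 0.   1.51 1.88]
delta mm [-52.4 570.9   2.4] roll deg 0.0
```

View pics/c1.png

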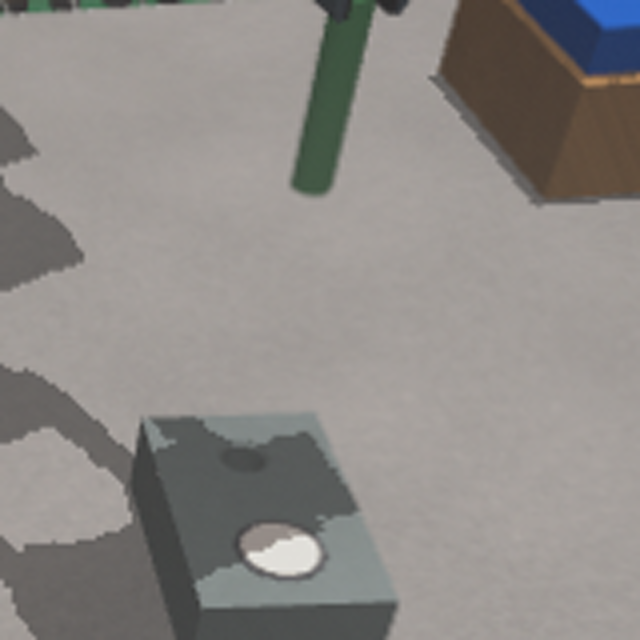

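View pics/w3.png

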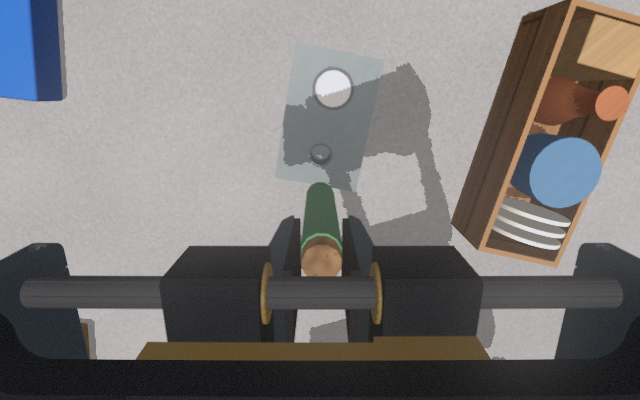

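The tube is held, with its foot at scene crop (311,184) and its cork in the wrist view at (321,262). I'll check the foot offset and the tilt.

```bash
python3 -c "
from h import *
delta(*PT['hole'],.33)
T=tool(r.read_state())
s=imaging.snapshot('scene')
print('foot',unproj(s,[[380+312/4,60+184/4]],.243))
p=T[:3,3];print(proj(s,[[p[0],p[1],.243],[p[0],p[1],.33]]))
s=imaging.snapshot('wrist')
print('cork top exp', proj(s,[[p[0],p[1],.363]],T),'foot exp',proj(s,[[p[0],p[1],.243]],T))
"
```

```text
t 5.5 pos [0.4518 0.2738 0.3302] tilt [0.0002 0.0001] yaw 0.126 F [ 0.35 -0.8  -0.45] open 0.0213 q [ 0.43  0.25  1.38 -0.    1.51  1.88]
delta mm [-5.110e+01  5.704e+02  1.000e-01] roll deg 0.0
foot [[0.45252346 0.27795415 0.243     ]]
[[456.00149827 105.96375056]
 [465.33750026  67.39503201]]
cork top exp [[320.00732645 269.07752785]] foot exp [[320.35338406 196.38984463]]
```

Call:
move_arm(commands="-1 15 0 0 1; -4 50 0 0 1; -8 95 0 0 1; -12 140 0 0 1; -16 185 0 0 1")

```text
time_s: 6.1
eef_pos: [0.4586, 0.0862, 0.3294]
orientation: [3.135, 0.198, -0.002]
contact_force: [1.0, -0.0, -0.9]
opening: 0.0211
```

Call:
move_arm(commands="-4 46 0 0 1; -8 92 0 0 1; -12 138 0 0 1; -16 184 0 0 1; -20 230 0 0 1")

```text
time_s: 6.6
eef_pos: [0.4673, -0.1446, 0.3294]
orientation: [-3.135, -0.197, 0.002]
contact_force: [0.7, -0.3, -0.5]
opening: 0.0212
```

Call:
move_arm(commands="-4 45 0 0 1; -8 85 0 0 1; -11 120 0 0 1; -13 145 0 0 1; -14 155 0 0 1")

```text
time_s: 7.1
eef_pos: [0.473, -0.3002, 0.3289]
orientation: [-3.135, -0.194, 0.002]
contact_force: [0.3, 0.1, -0.3]
opening: 0.0212
```

Call:
move_arm(commands="0 0 20 0 1; 0 0 50 0 1; 0 0 70 0 1; 0 0 70 0 1; 0 0 70 0 1")

```text
time_s: 7.6
eef_pos: [0.4739, -0.2975, 0.2604]
orientation: [-3.135, -0.198, 0.001]
contact_force: [1.0, 0.8, -0.6]
opening: 0.0209
```

```bash
python3 -c "
from h import *
delta(*PT['hole'],.33)
T=tool(r.read_state());p=T[:3,3]
s=imaging.snapshot('wrist');cv2.imwrite('pics/w4.png',s['img'][:,:,::-1])
print('hole',proj(s,[(*PT['hole'],.06)],T),'foot',proj(s,[p-[0,0,.091]],T),'cork',proj(s,[p+[0,0,.029]],T))
s=imaging.snapshot('scene');crop(s['img'],130,60,290,270,3,'pics/c2.png')
print('foot',proj(s,[p-[0,0,.091]]),'hole',proj(s,[(*PT['hole'],.06)]))
s=imaging.snapshot('top');crop(s['img'],360,150,490,310,4,'pics/t2.png')
print('foot',proj(s,[p-[0,0,.091]]),'hole',proj(s,[(*PT['hole'],.06)]))
"
```

```text
t 7.6 pos [ 0.4739 -0.2975  0.2604] tilt [-0.0004  0.0004] yaw 0.1262 F [ 0.97  0.8  -0.58] open 0.0209 q [-0.67  0.35  1.43  0.    1.37  0.78]
delta mm [ -1.3   0.8 -69.6] roll deg 0.01
hole [[321.31192884 168.43596599]] foot [[320.40241321 194.98971368]] cork [[320.00038046 265.26153375]]
foot [[193.28352029 157.9786381 ]] hole [[203.52523249 194.84885203]]
foot [[431.16253032 239.25572372]] hole [[416.47076849 243.19518464]]
```

View pics/w4.png

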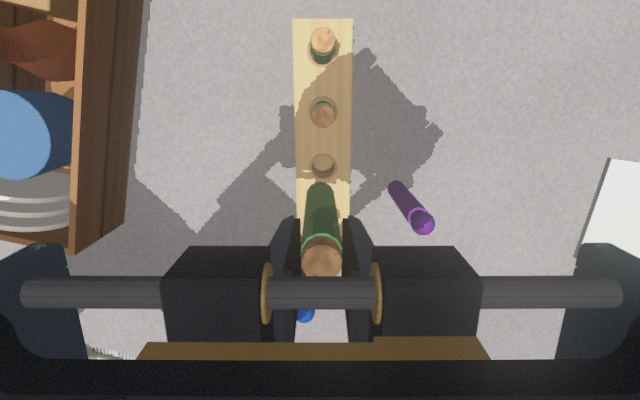

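View pics/c2.png

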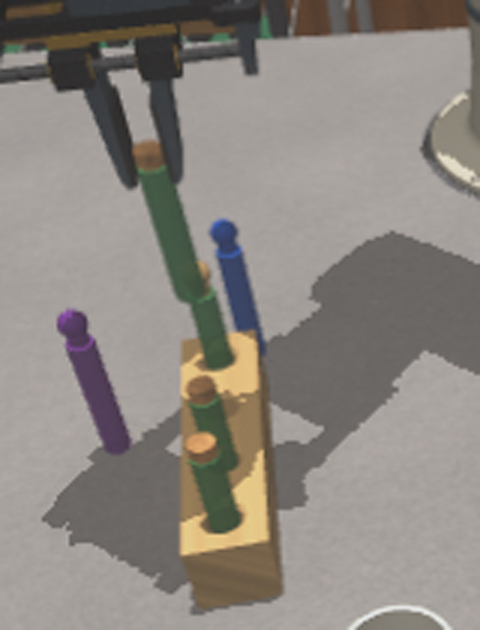

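View pics/t2.png

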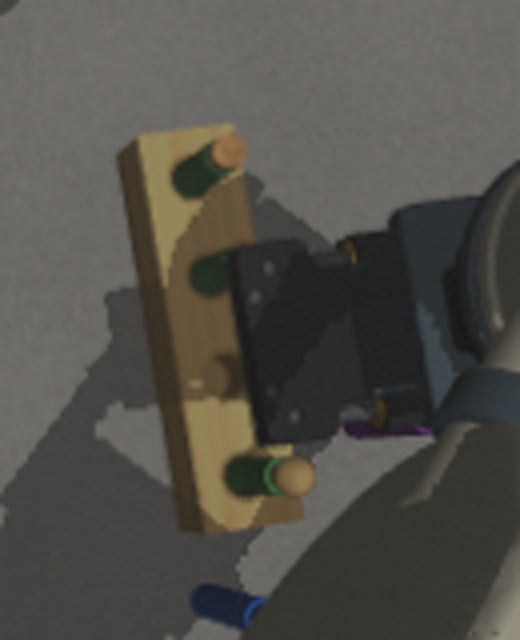

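The wrist view shows the hole at (322,165), with the same ~3 px bias as everything else in that camera, and the foot is in line with it. I'm lowering to just above the mouth and checking again.

Call:
move_arm(commands="-1 0.5 20 0 1; -1 0.5 45 0 1; -1 0.5 70 0 1; -1 0.5 92 0 1; -1 0.5 92 0 1")

```text
time_s: 8.25
eef_pos: [0.4723, -0.2977, 0.1665]
orientation: [-3.133, -0.198, 0.004]
contact_force: [-0.5, -0.2, -0.2]
opening: 0.0209
```

```bash
python3 -c "
from h import *
delta(*PT['hole'],.1075)
T=tool(r.read_state());p=T[:3,3]
s=imaging.snapshot('wrist');crop(s['img'],240,60,400,290,3.4/1.4,'pics/w5.png')
print('hole',proj(s,[(*PT['hole'],.06)],T),'foot',proj(s,[p-[0,0,.091]],T),'cork',proj(s,[p+[0,0,.029]],T))
s=imaging.snapshot('scene');crop(s['img'],150,110,260,270,4-.25,'pics/c3.png')
print('foot',proj(s,[p-[0,0,.091]]),'hole',proj(s,[(*PT['hole'],.06)]))
"
```

```text
t 8.25 pos [ 0.4723 -0.2977  0.1665] tilt [-0.0025  0.002 ] yaw 0.1261 F [-0.45 -0.21 -0.16] open 0.0209 q [-0.67  0.44  1.56 -0.    1.15  0.78]
delta mm [ 0.5  1.  59. ] roll deg 0.0
hole [[321.68262696 189.21474227]] foot [[320.61140028 194.78002838]] cork [[319.88433568 265.3679446 ]]
foot [[202.49893983 189.77900489]] hole [[203.52523249 194.84885203]]
```

View pics/w5.png

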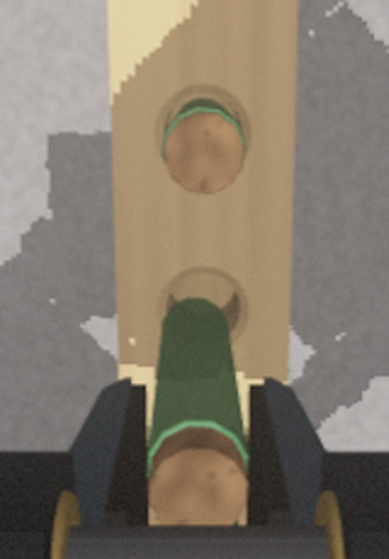

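View pics/c3.png

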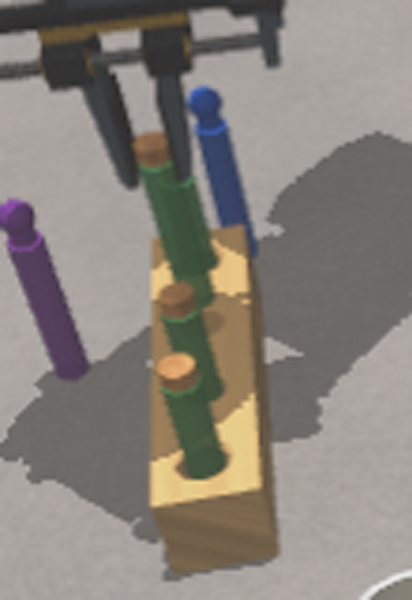

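The hole appears about 3 px right of the foot, so I'm zooming in for a finer measurement.

```bash
python3 -c "
from h import *
delta(*PT['hole'],.1075)
s=imaging.snapshot('wrist');crop(s['img'],290,150,350,210,10,'pics/w6.png')
"
```

```text
t 8.35 pos [ 0.4736 -0.2987  0.1691] tilt [ 0.0007 -0.0006] yaw 0.1261 F [ 0.48 -0.19 -0.27] open 0.0211 q [-0.67  0.44  1.55 -0.    1.15  0.78]
delta mm [-0.8 -0.4 61.6] roll deg 0.0
```

View pics/w6.png

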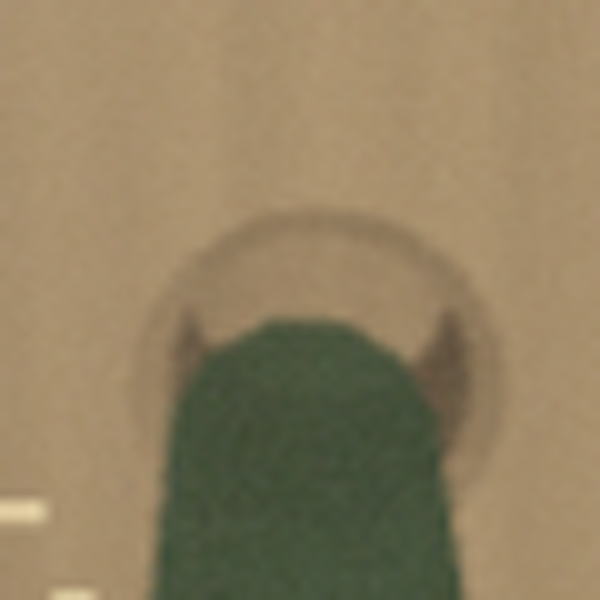

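```bash
python3 -c "
from h import *
st=r.read_state();T=tool(st);p=T[:3,3];s=imaging.snapshot('wrist')
print(p)
a=np.linspace(0,2*np.pi,120)
def ell(c,rad):
    q=proj(s,np.c_[c[0]+rad*np.cos(a),c[1]+rad*np.sin(a),np.full(120,c[2])],T);return ((q.min(0)-[290,150])*10).round(),((q.max(0)-[290,150])*10).round()
print('foot',ell(p-[0,0,.091],.011));
for rr in(.013,.0145,.015): print('hole',rr,ell((*PT['hole'],.06),rr))
"
```

```text
[ 0.4739049  -0.29895346  0.16950328]
foot (array([164., 318.]), array([440., 583.]))
hole 0.013 (array([142., 254.]), array([448., 549.]))
hole 0.0145 (array([124., 237.]), array([466., 566.]))
hole 0.015 (array([119., 231.]), array([472., 571.]))
```

Call:
move_arm(commands="0 1.3 0 0 1; 0 1.3 5 0 1; 0 1.3 10 0 1; 0 1.3 15 0 1; 0 1.3 20 0 1")

```text
time_s: 8.95
eef_pos: [0.4733, -0.2996, 0.1474]
orientation: [-3.135, -0.198, 0.0]
contact_force: [0.2, -0.4, -0.9]
opening: 0.021
```

```bash
python3 -c "
from h import *
delta(*PT['hole'],.1075)
s=imaging.snapshot('wrist');crop(s['img'],290,150,350,210,10,'pics/w7.png')
print(r.read_state()['contact_force'],r.read_state()['torque'])
"
```

```text
t 8.95 pos [ 0.4733 -0.2996  0.1474] tilt [-0.0003  0.0002] yaw 0.126 F [ 0.22 -0.36 -0.87] open 0.021 q [-0.67  0.46  1.58 -0.    1.1   0.77]
delta mm [-0.3 -1.2 39.9] roll deg 0.0
[-0.27518375  0.1867317  -1.17338818] [-0.0286287   0.05253202  0.00296057]
```

View pics/w7.png

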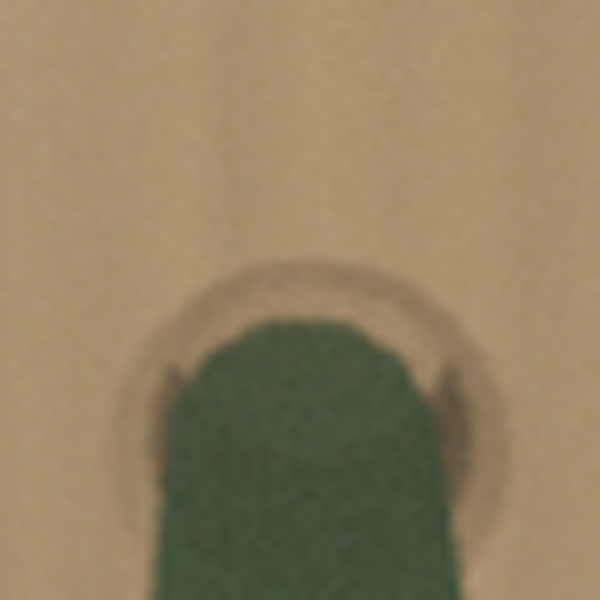

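The foot is centred in the mouth, within 0.5 mm. I'm lowering it the rest of the way.

Call:
move_arm(commands="0 0.4 7 0 1; 0 0.4 14 0 1; 0 0.4 21 0 1; 0 0.4 28 0 1; 0 0.4 33 0 1")

```text
time_s: 9.5
eef_pos: [0.4732, -0.3, 0.1142]
orientation: [-3.135, -0.198, 0.001]
contact_force: [-0.6, -0.2, -0.9]
opening: 0.0209
```

Call:
move_arm(commands="0 0 2 0 1; 0 0 4 0 1; 0 0 6 0 1; 0 0 7 0 1; 0 0 7 0 1")

```text
time_s: 10.0
eef_pos: [0.4734, -0.3001, 0.108]
orientation: [-3.135, -0.198, -0.0]
contact_force: [-0.4, 0.5, -0.2]
opening: 0.021
```

Call:
move_arm(commands="0 0 0.7 0 1; 0 0 1.4 0 1; 0 0 2 0 1; 0 0 2 0 1")

```text
time_s: 10.4
eef_pos: [0.4734, -0.3001, 0.106]
orientation: [-3.135, -0.198, 0.0]
contact_force: [0.7, -0.2, -0.3]
opening: 0.0213
```

```bash
python3 -c "
from h import *
for i in range(4):
  imaging.snapshot('top'); delta(*PT['hole'],.1075)"
```

```text
t 10.45 pos [ 0.4734 -0.3001  0.106 ] tilt [-0.0001  0.    ] yaw 0.126 F [ 0.3  -0.22  0.58] open 0.0211 q [-0.67  0.52  1.62 -0.    1.01  0.77]
delta mm [-0.4 -1.7 -1.5] roll deg -0.0
t 10.5 pos [ 0.4734 -0.3001  0.106 ] tilt [-0.  0.] yaw 0.1261 F [ 0.53 -0.17 -0.85] open 0.0211 q [-0.67  0.52  1.62  0.    1.01  0.77]
delta mm [-0.4 -1.7 -1.5] roll deg 0.0
t 10.55 pos [ 0.4734 -0.3001  0.106 ] tilt [ 0.0001 -0.    ] yaw 0.126 F [-0.23  0.66 -1.08] open 0.0216 q [-0.67  0.52  1.62  0.    1.01  0.77]
delta mm [-0.4 -1.7 -1.5] roll deg -0.0
t 10.6 pos [ 0.4734 -0.3001  0.1061] tilt [ 0. -0.] yaw 0.126 F [-0.43  0.3  -1.11] open 0.0211 q [-0.67  0.52  1.62 -0.    1.01  0.77]
delta mm [-0.4 -1.7 -1.4] roll deg -0.0
```

No contact with the floor yet, so I'll step down by another 1.5 mm.

Call:
move_arm(commands="0 0 0.5 0 1; 0 0 1 0 1; 0 0 1.5 0 1; 0 0 1.5 0 1")

```text
time_s: 11.0
eef_pos: [0.4743, -0.3007, 0.1055]
orientation: [3.134, 0.198, 0.003]
contact_force: [-0.6, 0.7, 13.7]
opening: 0.0207
```

The foot is on the floor, at about 14 N. I'll ease back slightly and release.

Call:
move_arm(commands="0 0 -0.8 0 1; 0 0 -0.8 0 0.4; 0 0 -0.8 0 0.2; 0 0 -0.8 0 0; 0 0 -0.8 0 0")

```text
time_s: 11.5
eef_pos: [0.4733, -0.3001, 0.1052]
orientation: [-3.135, -0.198, 0.0]
contact_force: [0.3, -1.0, -0.1]
opening: 0.0452
```

Call:
move_arm(commands="0 0 0 0 -0.2; 0 0 -10 0 -0.2; 0 0 -30 0 -0.2; 0 0 -65 0 -0.2; 0 0 -100 0 -0.2")

```text
time_s: 12.0
eef_pos: [0.4731, -0.2999, 0.207]
orientation: [-3.135, -0.198, 0.001]
contact_force: [-0.1, 0.1, 0.2]
opening: 0.0547
```

```bash
python3 -c "
from h import *
delta(*PT['tall'],.206)
T=tool(r.read_state());p=T[:3,3]
s=imaging.snapshot('wrist');cv2.imwrite('pics/w8.png',s['img'][:,:,::-1])
print('ball',proj(s,[(*PT['tall'],.144)],T))
s=imaging.snapshot('scene');crop(s['img'],150,110,260,270,4-.25,'pics/c4.png')
"
```

```text
t 12.0 pos [ 0.4731 -0.2999  0.207 ] tilt [-0.0004  0.0004] yaw 0.126 F [-0.05  0.08  0.25] open 0.0547 q [-0.67  0.4   1.5   0.    1.24  0.77]
delta mm [-60.1  -0.4   1. ] roll deg -0.0
ball [[319.79791245 280.03241103]]
```

View pics/w8.png

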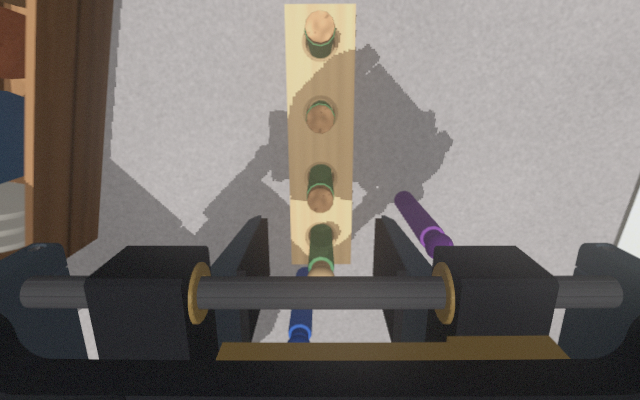

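View pics/c4.png

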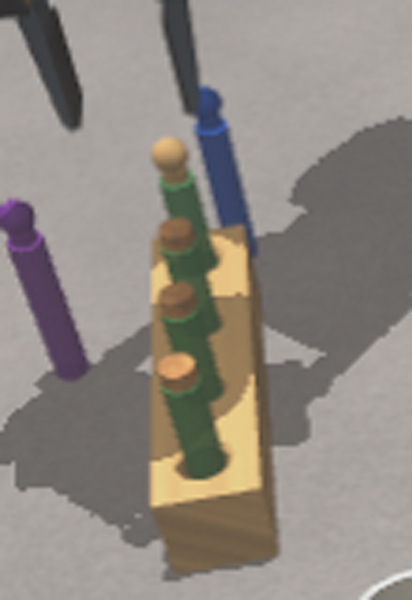

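The checked tube stands fully down beside the others. The ball stopper is at (320,272), on the gripper's centreline and about 60 mm back, so I'm moving over it.

Call:
move_arm(commands="-20 0 -5 0 -0.2; -45 0 -5 0 -0.2; -60 0 -5 0 -0.2; -60 0 -5 0 -0.2; -60 0 -5 0 -0.2")

```text
time_s: 12.6
eef_pos: [0.4137, -0.3078, 0.2103]
orientation: [-3.135, -0.196, -0.0]
contact_force: [0.4, 0.2, -1.1]
opening: 0.0547
```

```bash
python3 -c "
from h import *
delta(*PT['tall'],.111)
T=tool(r.read_state());p=T[:3,3]
s=imaging.snapshot('wrist');cv2.imwrite('pics/w9.png',s['img'][:,:,::-1])
print('ball',proj(s,[(*PT['tall'],.144)],T))
"
```

```text
t 12.6 pos [ 0.4137 -0.3078  0.2103] tilt [0.0001 0.0002] yaw 0.1251 F [ 0.43  0.15 -1.07] open 0.0547 q [-0.76  0.33  1.6   0.    1.21  0.69]
delta mm [-0.2 -0.8 99.3] roll deg -0.05
ball [[319.22295569 204.56466901]]
```

View pics/w9.png

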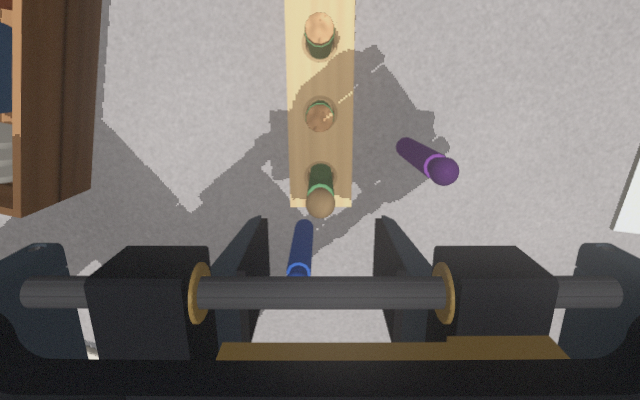

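The ball is at (320,203), predicted (319,205). I'm descending to grip the glass.

Call:
move_arm(commands="0 0 30 0 -0.2; 0 0 60 0 -0.2; 0 0 85 0 -0.2; 0 0 99 0 -0.2; 0 0 99 0 0")

```text
time_s: 13.15
eef_pos: [0.4136, -0.3068, 0.1095]
orientation: [-3.133, -0.198, 0.004]
contact_force: [-0.4, 0.7, -0.1]
opening: 0.0493
```

Call:
move_arm(commands="0 0 0 0 0.4; 0 0 0 0 1; 0 0 0 0 1; 0 0 0 0 1; 0 0 0 0 1", squeeze=12)

```text
time_s: 13.65
eef_pos: [0.4142, -0.3079, 0.1119]
orientation: [3.135, 0.198, 0.001]
contact_force: [-0.5, 1.1, 6.8]
opening: 0.0209
```

Call:
move_arm(commands="0 0 -8 0 1; 0 0 -20 0 1; 0 0 -38 0 1; 0 0 -60 0 1; 0 0 -85 0 1")

```text
time_s: 14.15
eef_pos: [0.4137, -0.3075, 0.1978]
orientation: [-3.135, -0.198, 0.0]
contact_force: [0.3, 0.9, -0.9]
opening: 0.021
```

Call:
move_arm(commands="0 0 -35 0 1; 0 0 -70 0 1; 0 0 -105 0 1; 0 0 -135 0 1; 0 0 -135 0 1")

```text
time_s: 14.65
eef_pos: [0.415, -0.3086, 0.3364]
orientation: [3.13, 0.197, 0.008]
contact_force: [0.1, 0.3, -1.0]
opening: 0.0216
```

```bash
python3 -c "
from h import *
delta(*PT['win'],.33)
T=tool(r.read_state());p=T[:3,3]
s=imaging.snapshot('wrist');cv2.imwrite('pics/w10.png',s['img'][:,:,::-1])
print('ball',proj(s,[p+[0,0,.033]],T))
s=imaging.snapshot('scene');crop(s['img'],130,40,290,270,2.6,'pics/c5.png')
print(proj(s,[p-[0,0,.096]]))
"
```

```text
t 14.65 pos [ 0.415  -0.3086  0.3364] tilt [ 0.0054 -0.0051] yaw 0.126 F [ 0.06  0.29 -0.96] open 0.0216 q [-0.75  0.23  1.4  -0.    1.51  0.69]
delta mm [ 193.6 -559.1    4.1] roll deg 0.0
ball [[320.42886172 268.9791804 ]]
[[183.97364609 115.1495913 ]]
```

View pics/w10.png

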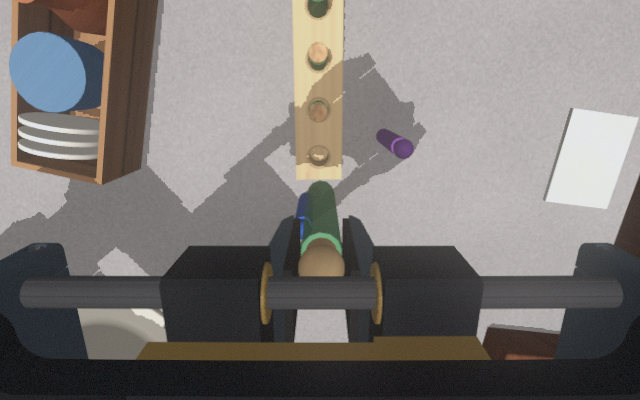

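View pics/c5.png

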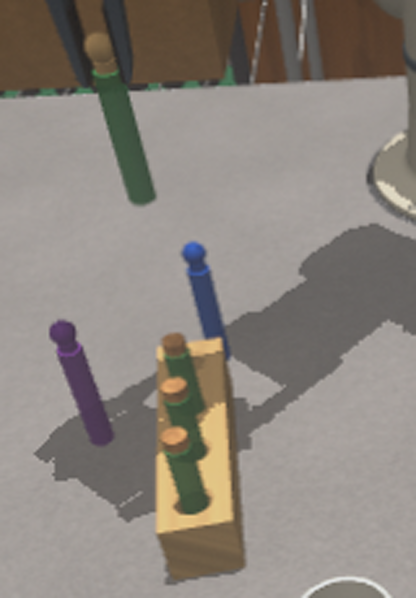

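The tall tube is held upright and clear of the rack. Now I carry it over the crate.

Call:
move_arm(commands="5 -15 0 0 1; 16 -46 0 0 1; 31 -89 0 0 1; 46 -132 0 0 1; 61 -175 0 0 1")

```text
time_s: 15.25
eef_pos: [0.4517, -0.1237, 0.3304]
orientation: [-3.134, -0.197, 0.003]
contact_force: [1.2, 0.6, -0.4]
opening: 0.0211
```

Call:
move_arm(commands="14 -42 0 0 1; 28 -84 0 0 1; 42 -126 0 0 1; 56 -168 0 0 1; 71 -210 0 0 1")

```text
time_s: 15.75
eef_pos: [0.4953, 0.0934, 0.3305]
orientation: [-3.135, -0.198, 0.003]
contact_force: [1.5, -0.6, -1.3]
opening: 0.0216
```

Call:
move_arm(commands="14 -40 0 0 1; 27 -80 0 0 1; 39 -115 0 0 1; 48 -140 0 0 1; 55 -160 0 0 1")

```text
time_s: 16.25
eef_pos: [0.5297, 0.2588, 0.3301]
orientation: [3.135, 0.2, -0.004]
contact_force: [0.2, -0.6, -0.7]
opening: 0.0215
```

```bash
python3 -c "
from h import *
imaging.snapshot('top');imaging.snapshot('top');delta(*PT['win'],.23)"
```

```text
t 16.35 pos [0.5299 0.2592 0.3299] tilt [-0.0024 -0.0002] yaw 0.1285 F [-0.26  1.14 -0.52] open 0.0213 q [0.35 0.35 1.23 0.   1.56 1.8 ]
delta mm [  8.5 -10.1  99.9] roll deg 0.14
```

Call:
move_arm(commands="4 -5 0 0 1; 8 -10 10 0 1; 8 -10 40 0 1; 8 -10 75 0 1; 8 -10 105 0 1")

```text
time_s: 16.85
eef_pos: [0.537, 0.2668, 0.2241]
orientation: [3.135, 0.196, -0.002]
contact_force: [-0.8, 0.6, -1.0]
opening: 0.0211
```

Call:
move_arm(commands="0 0 10 0 1; 0 0 20 0 1; 0 0 25 0 1; 0 0 25 0 1; 0 0 25 0 1")

```text
time_s: 17.35
eef_pos: [0.5381, 0.2676, 0.2023]
orientation: [-3.135, -0.198, -0.002]
contact_force: [-0.6, 0.3, 0.3]
opening: 0.0207
```

```bash
python3 -c "
from h import *
for i in range(3): imaging.snapshot('top')
delta(*PT['win'],.1615)
T=tool(r.read_state());p=T[:3,3]
s=imaging.snapshot('wrist');crop(s['img'],260,100,380,220,5,'pics/w11.png')
print('win',proj(s,[(*PT['win'],.055)],T),'foot',proj(s,[p-[0,0,.0965]],T))
a=np.linspace(0,2*np.pi,120)
def ell(s,c,rad,o,k,T=None):
    q=proj(s,np.c_[c[0]+rad*np.cos(a),c[1]+rad*np.sin(a),np.full(120,c[2])],T);return ((q.min(0)-o)*k).round(),((q.max(0)-o)*k).round()
print('foot',ell(s,p-[0,0,.0965],.011,[260,100],5,T),'win',ell(s,(*PT['win'],.055),.022,[260,100],5,T))
s=imaging.snapshot('scene');crop(s['img'],400,110,500,240,5-.5,'pics/c6.png')
print('foot',ell(s,p-[0,0,.0965],.011,[400,110],4.5),'win',ell(s,(*PT['win'],.055),.022,[400,110],4.5))
s=imaging.snapshot('top');crop(s['img'],110,170,230,290,4,'pics/t6.png')
print('foot',ell(s,p-[0,0,.0965],.011,[110,170],4),'win',ell(s,(*PT['win'],.055),.022,[110,170],4))
"
```

```text
t 17.5 pos [0.538  0.2676 0.2021] tilt [0.0012 0.0004] yaw 0.126 F [ 0.4  -0.45 -0.09] open 0.0213 q [ 0.36  0.46  1.41 -0.    1.27  1.81]
delta mm [-0.9 -2.8 40.6] roll deg 0.0
win [[317.50148287 179.72976241]] foot [[320.39779893 193.29468898]]
foot (array([234., 401.]), array([370., 531.])) win (array([172., 284.]), array([403., 509.]))
foot (array([215., 304.]), array([261., 334.])) win (array([178., 363.]), array([267., 421.]))
foot (array([219., 157.]), array([258., 196.])) win (array([228., 154.]), array([301., 228.]))
```

View pics/w11.png

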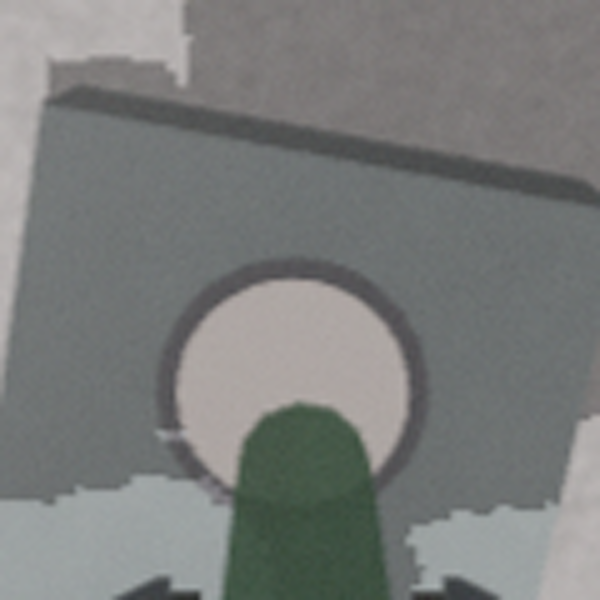

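View pics/c6.png

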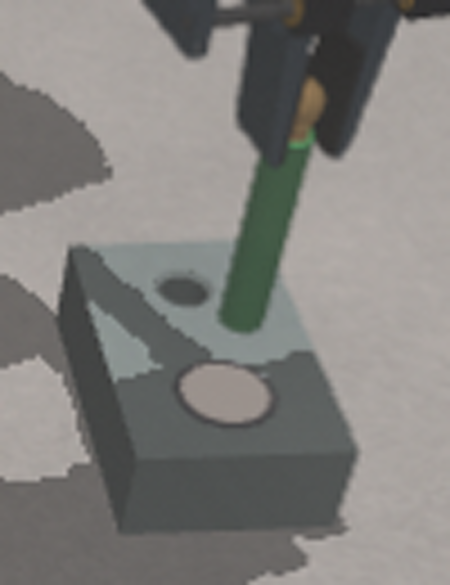

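View pics/t6.png

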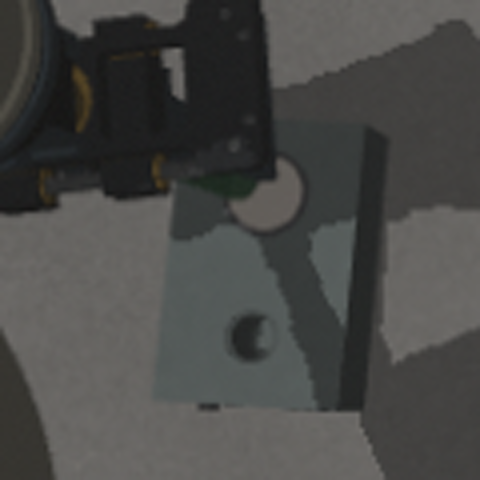

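In the wrist crop the window's centre is (292,390) and the foot is about 2 mm to its right. The correction is −2.3 mm in tool y, then down 40 mm.

Call:
move_arm(commands="0 -2.3 8 0 1; 0 -2.3 18 0 1; 0 -2.3 28 0 1; 0 -2.3 36 0 1; 0 -2.3 40 0 1")

```text
time_s: 18.15
eef_pos: [0.5368, 0.2695, 0.1599]
orientation: [3.135, 0.198, -0.003]
contact_force: [-0.7, -0.4, -0.8]
opening: 0.0213
```

Call:
move_arm(commands="0 0 0 0 1; 0 0 0 0 1; 0 0 0 0 1; 0 0 0 0 1; 0 0 0 0 1")

```text
time_s: 18.65
eef_pos: [0.5374, 0.2698, 0.1616]
orientation: [-3.135, -0.198, -0.001]
contact_force: [-0.2, -0.5, -0.5]
opening: 0.0212
```

```bash
python3 -c "
from h import *
delta(*PT['win'],.1615)
T=tool(r.read_state());p=T[:3,3]
s=imaging.snapshot('wrist');crop(s['img'],260,100,380,220,5,'pics/w12.png')
a=np.linspace(0,2*np.pi,120)
def ell(s,c,rad,o,k,T=None):
    q=proj(s,np.c_[c[0]+rad*np.cos(a),c[1]+rad*np.sin(a),np.full(120,c[2])],T);return ((q.min(0)-o)*k).round(),((q.max(0)-o)*k).round()
print('foot',ell(s,p-[0,0,.0965],.011,[260,100],5,T),'win',ell(s,(*PT['win'],.055),.022,[260,100],5,T))
s=imaging.snapshot('scene');cv2.imwrite('pics/sc7.png',s['img'][:,:,::-1]);crop(s['img'],400,110,500,240,4.5,'pics/c7.png')
print('foot',ell(s,p-[0,0,.0965],.011,[400,110],4.5),'win',ell(s,(*PT['win'],.055),.022,[400,110],4.5))
"
```

```text
t 18.65 pos [0.5374 0.2698 0.1616] tilt [0.0004 0.0002] yaw 0.126 F [-0.17 -0.49 -0.52] open 0.0212 q [0.37 0.5  1.46 0.   1.18 1.81]
delta mm [-0.6 -0.6  0.1] roll deg -0.0
foot (array([234., 400.]), array([369., 530.])) win (array([168., 324.]), array([429., 577.]))
foot (array([203., 364.]), array([248., 393.])) win (array([178., 363.]), array([267., 421.]))
```

View pics/w12.png

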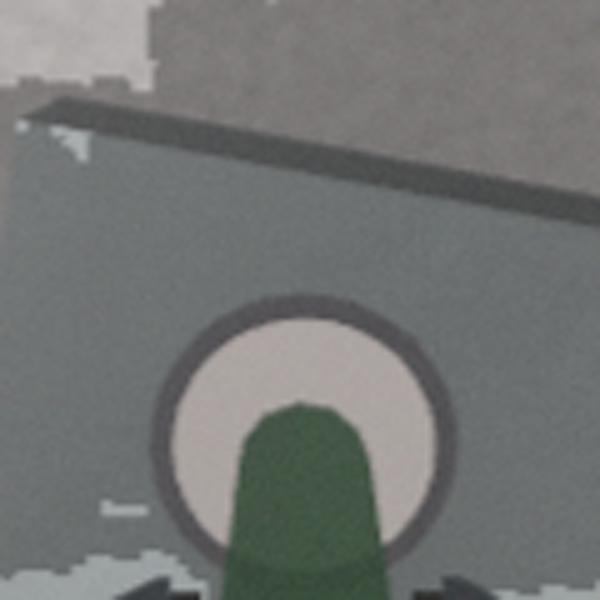

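View pics/c7.png

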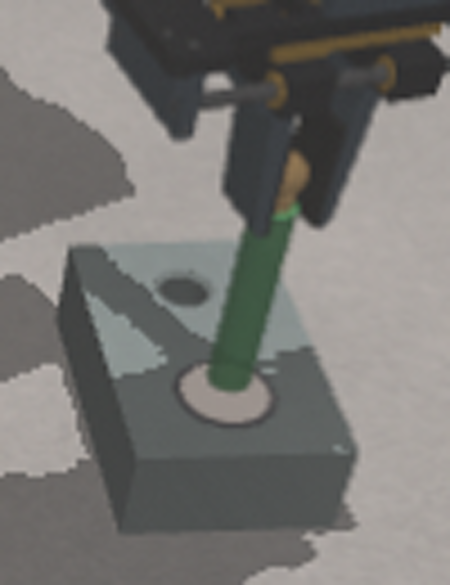

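View pics/sc7.png

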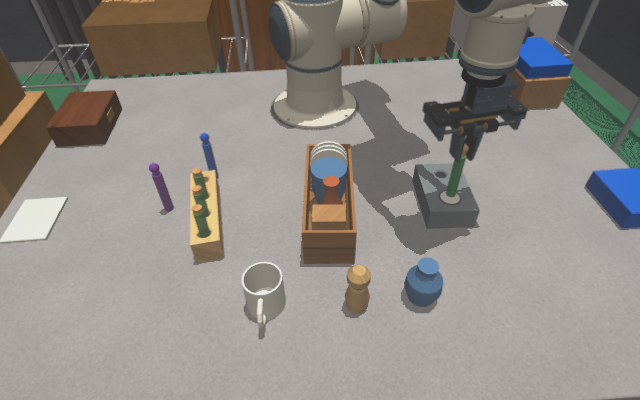

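The foot is centred: both window and foot are at crop x≈304. The foot is about 10 mm up by the arm pose, and the other tubes and ornaments are where they were. I'm handing in the job.

```bash
python3 -c "
from h import *
st=r.read_state();print(st['eef_pos'],abs(st['dq']).max())
print(r.job_done())"
```

```text
[0.53736884 0.26976518 0.16147818] 0.0011474252256092198
the job is handed in; nothing more can be done
None
```

I finished both parts and handed the job in at about 19 s; the interface gave no verdict.

- **Checked tube:** I lowered it into the empty rack hole until I felt the floor at about 14 N, eased back slightly and let go. Pictures after release show it standing fully down among the other tubes.
- **Tall tube:** I drew it from the rack and carried it over the crate with its foot about 230 mm above the table. I finished holding it over the lamp's window.
- **Last checks:**
  - The foot is within about 1 mm of the window's centre by the wrist camera.
  - The foot is about 10 mm above the glass by the arm pose, and the scene picture agrees.
  - The tool tilt is below 0.001 rad, and the arm is still with no contact force beyond noise.
  - In the final picture the other tubes, the crate and the ornaments are where they were.
- **Disagreements:** The cameras differed by 1–3 mm, which I corrected from wrist views before each fit. After that, about 1 mm along tool x at the window remained uncorrected.

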